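# Free and engage the scanning turntable

### The job

Make the scanning turntable ready for use. First slide its transport lock grip all the way to the end stop away from the knob; then press the sprung drive knob right down and only then turn it clockwise (seen from above) to its stop, about 60 degrees, and let it spring fully back up, leaving the lock home and the knob turned. Leave the reference balls and the hand scanner where they are.

Things in the scene. Friction and masses are not known exactly. Their poses are not given: they have to be found in the camera images.
- turntable: Fixed scanning turntable; place and yaw vary. Origin: centre of the underside of its grey console, 150 mm (own x) by 340 mm (own y) by 50 mm high; z up. Round white dotted plate (340 mm across, top 60 mm above the bench) centred 260 mm along own +x, an aluminium casting fixed on it (to 128 mm high). On the console's top, at own x = 0: lock grip on the +y half, knob on the -y half (y = -90 mm).
- lock_top (a point): Centre of the top of the transport lock grip: black upright block, 18 mm (turntable x) by 26 mm (turntable y), 40 mm tall on a low 30 by 34 mm foot, its top 93 mm above the bench, in a dark slot with a 7 mm high steel stop at each end. Slides along the turntable's +y, away from the knob; about 4 N of friction, stays where it is left.
- lock (a joint): Travel of the lock grip in m: 0 locked (nearest the knob), 0.080 at the free end stop (turntable +y). Starts between 0 and 0.025. Until it is home (over 0.0765) its tongue lies under the knob's stem and blocks pressing the knob (do not force it); while the knob is down the lock cannot slide back.
- knob_grip (a point): On the drive knob's axis, centre of the top of its grip bar, 106 mm above the bench when up. Black disc 50 mm across, 8 mm thick, its underside 12 mm over the console on a steel stem; on it an upright bar 46 mm long, 14 mm thick, 36 mm tall, white mark on one end of its top. Own x is along the bar: along the turntable's x at joint 0. Moves and turns with the knob.
- knob_press (a joint): How far the drive knob is pressed down, in m: 0 up, 0.010 fully down. A spring pushes it up: 4 N at the start, 12 N fully down. It can be pressed only with the lock home.
- knob (a joint): Turn of the drive knob in rad, clockwise seen from above: starts between 0 and 0.06, stop at 1.05 (60 degrees). An inner detent lets it turn only while it is pressed more than about 7 mm; let go at the stop it springs up and is held there (0.95 to 1.05); let go in between it stays down.
- ball_plate: Bystander: loose black reference ball with white dots, 40 mm across, 42 mm tall, on a small steel foot, standing on the white plate near the console. Origin at the centre of its underside.
- ball_bench: Bystander: a reference ball of the same kind standing on the bench beside the console's +y end. Origin at the centre of its underside.
- scanner: Bystander: black hand scanner standing on its two lens rings on the bench just beyond the console's -y end, long side across that end, about 64 by 204 mm and 85 mm tall. Origin at the centre of its underside.

How it is judged:
By the outcome, as a careful person would: the job done as asked, in the order asked, and still so for the second after the job is handed in, with the robot touching nothing.
It also fails if it takes over 48 s, if anything falls off the work surface, if the arm or the gripper's body presses on something with over 40 N, if the wrist force passes 120 N, or if a joint passes its speed limit or range.

### The arm

A 7-joint arm with a two-finger parallel gripper is mounted at the origin on the work surface. World frame = base frame: x ahead of the robot, y to its left, z up, the work surface at z = 0. Lengths are in m, angles in rad, forces in N, time in s.
With the tool pointing down it reaches from about 0.4 to 0.9 m from the base axis. Payload 5.5 kg.
Tool frame: the origin (TCP) lies midway between the tips of the shut fingers; the grasp point (between the pads) lies 19 mm behind it (manip.grip_depth is the distance from the TCP to the grasp point, in m); z points along the fingers, y is the line along which they close (so a half turn about z gives the same grasp; the last joint's range is limited). The gripper opens to 92 mm and grips with 3 to 60 N. Pads are 19 mm wide; open, the fingers measure 130 mm over their backs; the gripper's body (75 mm by 190 mm) begins 47 mm behind the grasp point.
Start: joints at [1.457, 0.501, -0.427, 1.55, 0.221, 1.138, -0.21], TCP at [0.239, -0.604, 0.227] pointing down, gripper open.
Joint ranges: [-2.88, 2.88], [-0.31, 2.03], [-1.54, 1.56], [0.2, 2.42], [-1.41, 4.55], [0.19, 2.02], [-2.57, 2.57]. Speed limits (rad/s): [2.57, 2.57, 3.14, 3.14, 3.14, 3.14, 3.14].

### API

Orientations are given as a unit quaternion [x, y, z, w].
In Python, from bench import manip, effector, viewer gives the robot as it stands. Calls block until the motion is done:
- manip.move_pose(position, orientation): joint-space move of the TCP to a pose.
- manip.servo_line(position, ori=None, vel=0.15): straight line of the TCP; ori=None keeps the orientation; vel is the mean speed in m/s.
- manip.movej(angles): joint-space move.
- effector.open_jaws() and effector.close(f_grip=None): open the fingers fully, or close them until they stop; f_grip is the grip in N (None keeps the last).
- manip.sleep(seconds).
- manip.solve_ik(position, orientation): joint angles nearest the present ones, or None.
- viewer.get_image(name): name is "side" or "top"; returns the picture (420x560x3 uint8, red, green, blue); there is no depth.
- viewer.get_calibration(name): a dict with "vfov" (degrees; the focal length in pixels is half the picture's height over the tangent of half this angle, whatever the lens; pixels are square), "cx", "cy" (the principal point, pixels), "dist_coeffs" ([k1, k2, p1, p2, k3] as OpenCV has them; the pictures are not rectified), "eye" and "attitude" of the camera in the world. Camera axes: x right, y down, z forward; pixel columns grow to the right and rows downward; lengths in m; the calibration is good to about 2 mm. A picture is of the moment at which its call begins. get_calibration takes no time and is no camera call.
A pose or a line that the arm cannot do raises manip.PlanningError and nothing moves.
- manip.hand_in(): hands the job in; it is judged then, once.
Readings, each from a call of its own:
- manip.current_clock(): time.
- manip.current_q(): joint angles.
- manip.current_joint_velocities(): joint speeds.
- manip.current_tau(): joint torques, N m.
- manip.current_tool_pos(): TCP position.
- manip.current_tcp_rot(): TCP orientation.
- manip.current_force(): force on the tool from outside, world axes, zero at the start.
- manip.current_wrist_torque(): the same for the moment, N m.
- manip.current_finger_gap(): finger opening in m.
- manip.current_gripper_force(): force on a finger pad.
Only numpy, scipy, OpenCV 4.12 (cv2) and the standard library are available. Lean on these libraries where they do the work, as an engineer would, in place of code of your own. Each camera call takes 0.05 s, during which the arm holds its last target. There are 200 camera calls.

## Working session

There is one attempt and no reset: what is moved stays moved. The work goes in short steps, each a Python script; the robot and the scene stay as the last script left them, time stands still between calls to the robot, and variables do not carry over. Pictures are saved under pics/ and viewed, at most 10 in all, crops included, and the job is handed in when it is done.

```bash
mkdir -p pics; ls; python3 - <<'E'
from bench import manip, effector, viewer
import cv2
for n in("side","top"):
    cv2.imwrite(f"pics/{n}0.png",viewer.get_image(n)[:,:,::-1]); print(viewer.get_calibration(n))
print(manip.current_clock(),manip.current_tool_pos(),manip.current_tcp_rot(),manip.grip_depth,manip.current_force())
E
```

```text
pics
{'vfov': 47.251415624362174, 'cx': 279.98966621773087, 'cy': 206.39066894758267, 'dist_coeffs': array([-0.00247929,  0.        ,  0.        ,  0.        ,  0.        ]), 'eye': array([0.53017825, 0.97718527, 0.65557911]), 'attitude': array([-0.00756815,  0.87599855, -0.48224674,  0.00271165])}
{'vfov': 56.29186299773778, 'cx': 284.0966101063004, 'cy': 211.8087214250425, 'dist_coeffs': array([0.03932713, 0.        , 0.        , 0.        , 0.        ]), 'eye': array([0.41260697, 0.05218372, 0.83468047]), 'attitude': array([-0.70064212,  0.7046132 , -0.0772699 ,  0.08154894])}
0.1 [ 0.23889141 -0.60382286  0.22578245] [ 9.82298735e-01  1.87319027e-01 -1.49661125e-04 -8.68946437e-04] 0.0188 [-0.71641576 -0.64178429 -0.07008502]
```

View pics/top0.png

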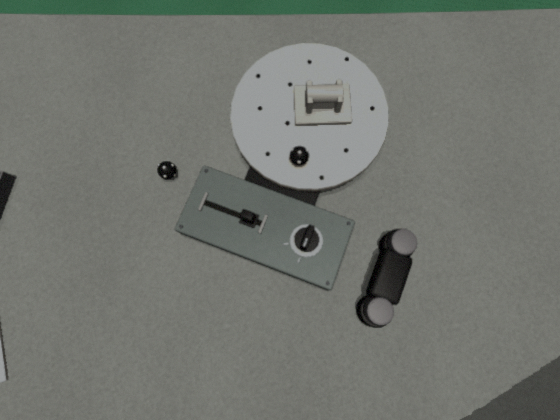

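View pics/side0.png

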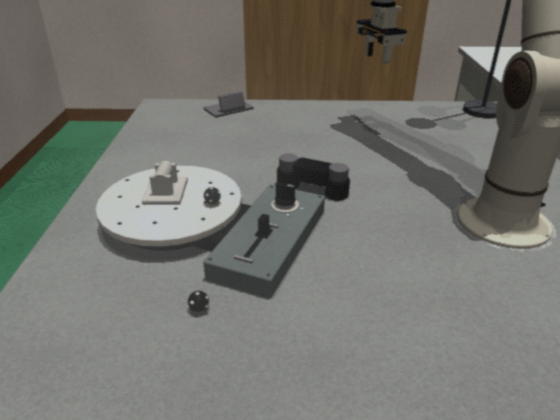

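Top: the console has corners near (205,167), (354,219), (331,290) and (177,233). The lock grip is at about (248,217) and the knob at (306,240). The plate ball is at (299,156), the bench ball at (167,170), and the scanner at about (388,278). The side view agrees with this.

```bash
cat > h.py <<'E'
import numpy as np, cv2
from scipy.spatial.transform import Rotation as R
from bench import manip, effector, viewer
def cal(n):
    c=viewer.get_calibration(n); f=210/np.tan(np.radians(c['vfov'])/2)
    K=np.array([[f,0,c['cx']],[0,f,c['cy']],[0,0,1]]); return K,c['dist_coeffs'],np.array(c['eye']),R.from_quat(c['attitude'])
def plane(n,px,z):
    K,d,e,r=cal(n); p=cv2.undistortPoints(np.array(px,float).reshape(-1,1,2),K,d)[:,0]
    v=r.apply(np.c_[p,np.ones(len(p))]); return e+v*((z-e[2])/v[:,2])[:,None]
def proj(n,P):
    K,d,e,r=cal(n); q=r.inv().apply(np.atleast_2d(P)-e)
    return cv2.projectPoints(q,np.zeros(3),np.zeros(3),K,d)[0][:,0]
E
python3 - <<'E'
from h import *
im=cv2.imread('pics/top0.png').astype(int)
for p in[(230,185),(320,270),(100,300),(260,330),(215,225)]: print(p,im[p[1],p[0]])
m=((im[:,:,1]-im[:,:,2]>5)&(im.sum(2)>150)).astype(np.uint8)
m[:120]=0; m=cv2.morphologyEx(m,cv2.MORPH_OPEN,np.ones((3,3)))
m=cv2.morphologyEx(m,cv2.MORPH_CLOSE,np.ones((5,5)))
cs=sorted(cv2.findContours(m,0,2)[0],key=cv2.contourArea)[-3:]
print([(cv2.contourArea(c),cv2.boundingRect(c)) for c in cs])
b=cv2.boxPoints(cv2.minAreaRect(cs[-1])); print(b); print(plane('top',b,.05))
h=plane('top',[[205,167],[354,219],[331,290],[177,233]],.05); print(h,np.linalg.norm(np.diff(h,axis=0),axis=1))
# plate
w=(im.min(2)>120).astype(np.uint8); c=max(cv2.findContours(w,0,2)[0],key=cv2.contourArea)
(x,y),rr=cv2.minEnclosingCircle(c); el=cv2.fitEllipse(cv2.convexHull(c)); print(el,x,y,rr,plane('top',[[x,y],el[0]],.06))
t=cv2.resize(cv2.imread('pics/top0.png')[150:300,160:360],None,fx=4,fy=4,interpolation=cv2.INTER_CUBIC)
cv2.imwrite('pics/crop.png',np.clip(t*1.6,0,255).astype(np.uint8))
E
```

```text
(230, 185) [ 99 103  97]
(320, 270) [109 115 108]
(100, 300) [111 117 116]
(260, 330) [111 119 117]
(215, 225) [ 98 104  97]
[(9.0, (275, 205, 9, 5)), (29.0, (285, 200, 11, 5)), (5602.0, (179, 177, 172, 105))]
[[174.76616 230.39886]
 [199.50719 163.78838]
 [354.9986  221.54233]
 [330.25757 288.15283]]
[[ 0.55506047  0.27824459  0.05      ]
 [ 0.69726249  0.2343079   0.05      ]
 [ 0.57104449 -0.08760289  0.05      ]
 [ 0.43835006 -0.03311724  0.05      ]]
[[ 0.6900761   0.22247988  0.05      ]
 [ 0.57633805 -0.08581604  0.05      ]
 [ 0.43480777 -0.03445029  0.05      ]
 [ 0.54968583  0.27343167  0.05      ]] [0.32860725 0.15056314 0.32861569]
((309.1293029785156, 115.07439422607422), (146.06631469726562, 159.01309204101562), 92.92020416259766) 309.0569763183594 115.5 79.51268005371094 [[0.80092536 0.00204951 0.06      ]
 [0.80190846 0.00187728 0.06      ]]
```

View pics/crop.png

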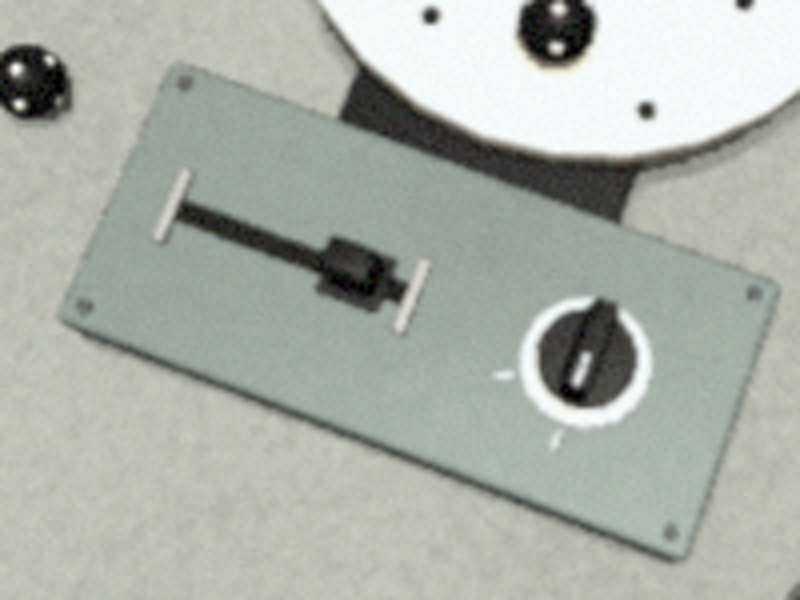

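```bash
cat > est.py <<'E'
from h import *
def C(*p): return np.array(p,float)/4+[160,150]
s=plane('top',C((172,206),(411,297)),.057); k=plane('top',C((586,361)),.05)[0]
pl=np.array([.8015,.002,.06])
c=plane('top',C((175,62),(778,284),(685,560),(65,318)),.05)
v=s[0]-k; yaw1=np.arctan2(v[1],v[0])-np.pi/2
v=c[0]-c[1]+c[3]-c[2]; yaw2=np.arctan2(v[1],v[0])-np.pi/2
O=c.mean(0); v=pl-O; yaw3=np.arctan2(v[1],v[0])
E
python3 - <<'E'
from est import *
print('stops',s,'knob',k,'yaws',yaw1,yaw2,yaw3,'O',O)
def T(P,yaw=yaw1):
    r=R.from_euler('z',-yaw); o=k-R.from_euler('z',yaw).apply([0,-.09,0]); return r.apply(P-o),o
print('O from knob',T(k)[1]); print(T(s)[0],T(pl)[0],T(c)[0])
im=cv2.imread('pics/top0.png')
for nm,p,z in[('ballp',(299,156),.082),('ballb',(167,170),.022),('foot',C((357,273))[0],.053)]: print(nm,T(plane('top',[p],z))[0])
for n in('side','top'): print(n,proj(n,[T(k)[1],k+[0,0,.056]]))
# lock top: side crop
t=cv2.imread('pics/side0.png')[170:290,200:340]
cv2.imwrite('pics/crop2.png',np.clip(cv2.resize(t,None,fx=5,fy=5,interpolation=cv2.INTER_CUBIC)*1.6,0,255).astype(np.uint8))
E
```

```text
stops [[0.61336078 0.22214688 0.057     ]
 [0.56519621 0.09968721 0.057     ]] knob [0.53317496 0.01164258 0.05      ] yaws -0.3639528689687688 -0.37279757592694973 -0.3727803061308508 O [0.56432155 0.09475224 0.05      ]
O from knob [0.56521234 0.09574732 0.05      ]
[[ 6.49041057e-17  1.35259463e-01  7.00000000e-03]
 [-1.41756461e-03  3.67607547e-03  7.00000000e-03]] [ 0.25418143 -0.00349504  0.01      ] [[ 0.07371138  0.16664214  0.        ]
 [ 0.07143307 -0.16796472  0.        ]
 [-0.07534387 -0.16854618  0.        ]
 [-0.07171347  0.16488078  0.        ]]
ballp [[ 0.15193375 -0.01729477  0.032     ]]
ballb [[ 0.04340465  0.24649623 -0.028     ]]
foot [[0.00120222 0.03444561 0.003     ]]
side [[269.84905224 224.32888365]
 [284.71843884 183.89143068]]
top [[264.89037877 224.89139143]
 [307.96009815 235.69694419]]
```

View pics/crop2.png

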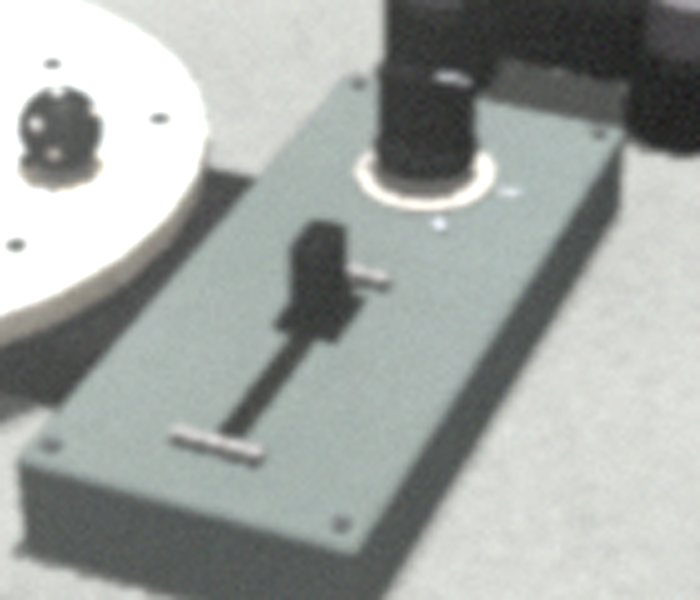

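The crop shows the grip top at about (322,230), which is (264,216) in the side picture. The foot sits close to the knob-side stop, and the knob is up with its mark towards the robot.

```bash
cat >> h.py <<'E'
YAW=-.370; O=np.array([.565,.0953,0])
def W(x,y,z): return O+R.from_euler('z',YAW).apply([x,y,z])
def L(P): return R.from_euler('z',-YAW).apply(np.array(P)-O)
def Q(a): return (R.from_euler('z',YAW+np.radians(a))*R.from_euler('x',np.pi)).as_quat()
E
python3 - <<'E'
from h import *
print('lock top side',L(plane('side',[[264.4,216]],.093)[0]),'top',L(plane('top',[[160+370/4,150+262/4]],.093)[0]))
print(R.from_quat(manip.current_tcp_rot()).as_matrix()[:,0])
for nm,P,As in[('lock',W(0,.034,.068),(90,-90)),('knob',W(0,-.09,.07),(0,180)),('knobend',W(0,-.09,.06),(-65,115))]:
    for a in As:
        q=manip.solve_ik(P,Q(a)); print(nm,a,None if q is None else np.round(q,2))
E
```

```text
lock top side [-0.00194595  0.03362492  0.093     ] top [0.00178187 0.02444632 0.093     ]
[9.29823119e-01 3.68006746e-01 3.15165337e-05]
lock 90 [ 0.33  0.71 -0.8   1.81  0.64  0.9  -1.14]
lock -90 [ 0.59  1.05 -1.31  1.8   1.09  1.23  1.71]
knob 0 [ 0.43  0.56 -0.63  1.96  0.47  0.77 -2.41]
knob 180 [ 0.68  0.71 -0.99  1.95  0.77  0.91  0.49]
knobend -65 [-0.74  0.67  0.87  2.   -0.72  0.81 -2.52]
knobend 115 [ 0.59  0.66 -0.85  1.96  0.67  0.83 -0.57]
```

```bash
python3 - <<'E'
from h import *
manip.move_pose(W(0,.033,.17),Q(90)); 
manip.servo_line(W(0,.033,.066),vel=.1)
print(manip.current_force()); effector.close(20); manip.sleep(.2)
print(manip.current_clock(),manip.current_finger_gap(),manip.current_gripper_force(),manip.current_force(),L(manip.current_tool_pos()))
cv2.imwrite('pics/side1.png',viewer.get_image('side')[130:290,160:360,::-1].repeat(4,0).repeat(4,1)[:600])
E
```

```text
[-0.11901003 -1.04044215 -0.4613017 ]
5.4667 0.01777955156636347 19.999022483825684 [-0.60617816  0.21426301 -0.04460391] [1.25627154e-05 3.30056705e-02 6.59668401e-02]
```

View pics/side1.png

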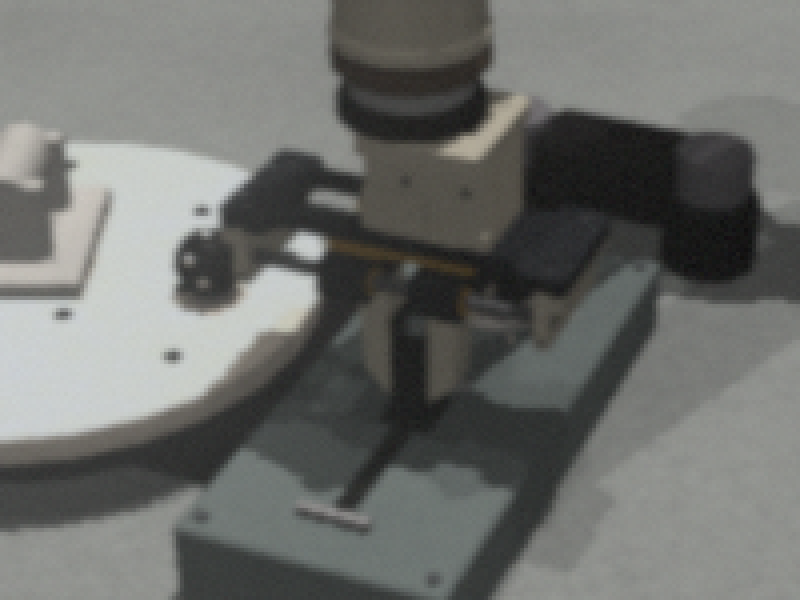

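The grip is held between the pads, with a gap of 17.8 mm. Next I slide it until it hits the stop.

```bash
python3 - <<'E'
from h import *
F=lambda:R.from_euler('z',-YAW).apply(manip.current_force()).round(1)
manip.servo_line(W(0,.09,.066),vel=.06); print(F())
for y in np.arange(.093,.130,.003):
    manip.servo_line(W(0,y,.066),vel=.03); f=F(); print(y.round(3),f,L(manip.current_tool_pos()).round(4))
    if f[1]<-14: break
print(manip.current_clock(),manip.current_finger_gap())
E
```

```text
[ 1.3  0.6 -0.6]
0.093 [ 1.5 -3.4  1.3] [0.0002 0.0928 0.066 ]
0.096 [ 0.9 -3.3  1.3] [0.0001 0.0959 0.066 ]
0.099 [ 1.  -3.4  0.4] [0.0001 0.0991 0.066 ]
0.102 [ 1.8 -2.4  2. ] [0.0002 0.1023 0.066 ]
0.105 [ 1.5 -2.5  1.3] [1.000e-04 1.053e-01 6.600e-02]
0.108 [ 1.6 -1.8  1. ] [0.0002 0.1082 0.066 ]
0.111 [  0.8 -10.4   6.4] [0.0002 0.1086 0.066 ]
0.114 [ -1.  -15.7  10.8] [0.0002 0.109  0.0657]
8.6167 0.017767249512374794
```

```bash
python3 - <<'E'
from h import *
effector.open_jaws(); p=manip.current_tool_pos(); manip.servo_line([p[0],p[1],.17],vel=.2)
manip.move_pose(W(0,-.09,.17),Q(180))
a=viewer.get_image('side')[130:290,160:360,::-1]
cv2.imwrite('pics/side2.png',a.repeat(4,0).repeat(4,1)[:600])
print(manip.current_clock(),manip.current_q().round(2))
E
```

```text
12.0167 [ 0.92  0.87 -1.46  1.88  0.91  1.29  0.37]
```

View pics/side2.png

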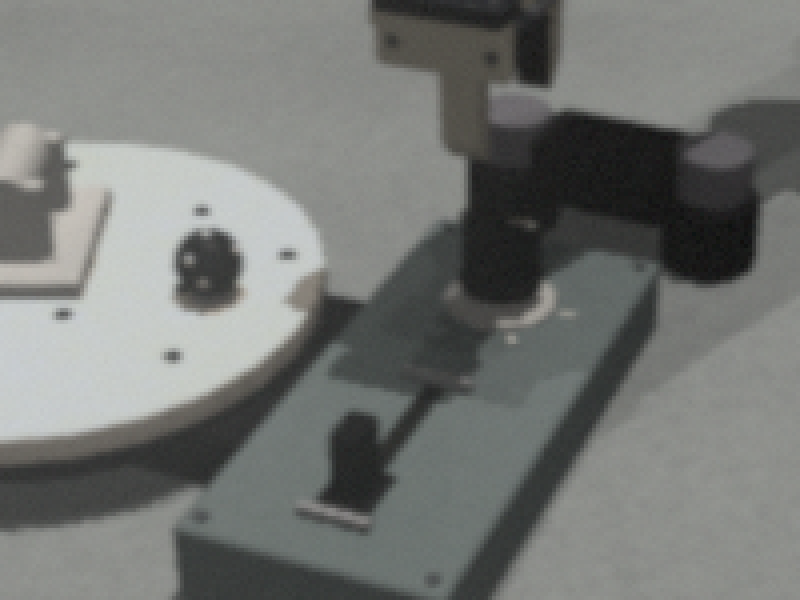

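The lock foot is hard against the far stop, and the ball and scanner haven't moved. Now I grip the knob's bar and press down.

```bash
python3 - <<'E'
from h import *
manip.servo_line(W(0,-.09,.074),vel=.1); print(manip.current_q().round(2),manip.current_force().round(1))
effector.close(35); manip.sleep(.2)
print(manip.current_finger_gap(),manip.current_gripper_force(),manip.current_force().round(1),L(manip.current_tool_pos()).round(4))
for z in np.arange(.071,.056,-.003):
    manip.servo_line(W(0,-.09,z),vel=.03); f=manip.current_force().round(1); print(z.round(3),f,L(manip.current_tool_pos()).round(4))
    if f[2]>28: break
for a in (150,120,115):
    q=manip.solve_ik(manip.current_tool_pos(),Q(a)); print(a,None if q is None else q.round(2))
print(manip.current_clock(),manip.current_finger_gap())
E
```

```text
[ 0.85  0.97 -1.32  1.94  1.05  1.16  0.29] [-0.5 -0.3  0.3]
0.013803713741062047 34.96426999568939 [ 2.6  4.2 -3.4] [-0.0001 -0.0888  0.0741]
0.071 [0.5 6.  4.3] [ 0.     -0.0888  0.0717]
0.068 [0.  4.4 7.1] [-0.     -0.0888  0.0689]
0.065 [-2.   3.8  9.1] [ 0.     -0.0888  0.0661]
0.062 [-2.5  3.6 14.8] [ 0.     -0.0887  0.0638]
0.059 [-7.3  1.  30.1] [ 0.0006 -0.0887  0.0628]
150 [ 0.81  0.91 -1.23  1.95  1.01  1.09 -0.2 ]
120 [ 0.77  0.85 -1.16  1.95  0.94  1.02 -0.68]
115 [ 0.77  0.84 -1.15  1.95  0.93  1.01 -0.76]
15.7583 0.013822363994679836
```

```bash
python3 - <<'E'
from h import *
P=W(0,-.0888,.0600)
for a in list(range(170,119,-10))+[117,114,111]:
    manip.servo_line(P,ori=Q(a),vel=.05)
    m=R.from_quat(manip.current_tcp_rot()).as_matrix()[:,0]; ang=np.degrees(np.arctan2(m[1],m[0])-YAW)
    mz=manip.current_wrist_torque()[2]; print(a,ang.round(2),manip.current_force().round(1),mz.round(2),manip.current_clock())
    if abs(mz)>1.2: break
print(manip.current_finger_gap(),L(manip.current_tool_pos()).round(4))
E
```

```text
170 169.99 [-6.4 -0.4 24.6] 0.02 16.0833
160 159.99 [-6.2 -0.2 26. ] -0.03 16.4083
150 149.99 [-7.2 -0.  25.6] -0.07 16.7333
140 139.99 [-6.3 -0.8 27.8] -0.03 17.0583
130 129.99 [-6.5 -0.6 27.6] -0.03 17.3833
120 119.99 [-7.4  0.4 27.7] -0.03 17.7083
117 117.11 [-7.9 -0.6 28.5] 0.67 17.9583
114 114.13 [-7.5 -1.  26.9] 0.79 18.2083
111 111.15 [-6.9 -1.4 26.6] 1.04 18.4583
0.015070616755323705 [ 0.0003 -0.0894  0.0626]
```

```bash
python3 - <<'E'
from h import *
manip.servo_line(W(0,-.0892,.073),ori=Q(113),vel=.04); print(manip.current_force().round(1),manip.current_wrist_torque().round(2))
effector.open_jaws(); manip.sleep(.2); print(manip.current_force().round(1))
manip.servo_line(W(0,-.0892,.2),vel=.15)
manip.move_pose([.40,-.35,.30],Q(113)); manip.sleep(.3)
for n,s in(('top',np.s_[150:300,160:360]),('side',np.s_[130:280,160:360])):
    cv2.imwrite(f'pics/{n}3.png',np.clip(cv2.resize(viewer.get_image(n)[s][:,:,::-1],None,fx=4,fy=4,interpolation=cv2.INTER_CUBIC)*1.5,0,255).astype(np.uint8))
print(manip.current_clock())
E
```

```text
[1.1 2.2 0.1] [ 0.39 -0.38  0.8 ]
[-0.1  0.8 -0.8]
23.2917
```

View pics/top3.png

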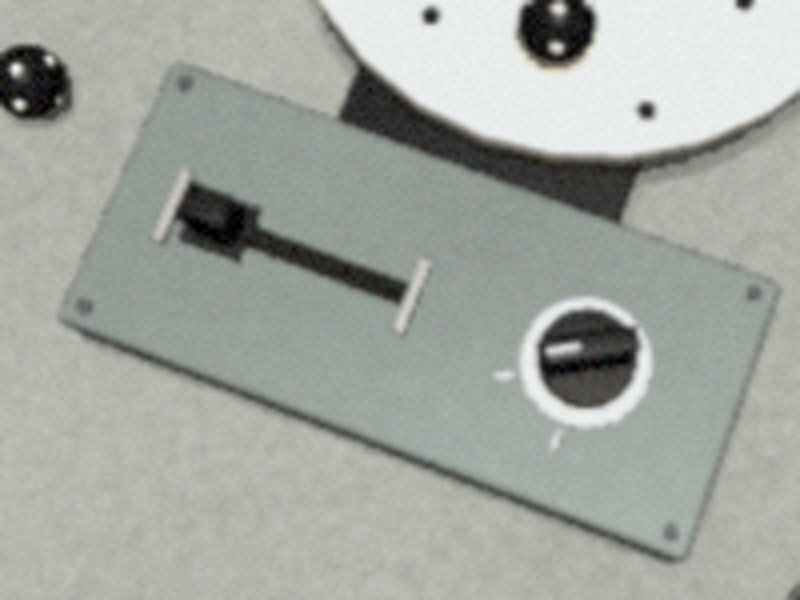

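View pics/side3.png

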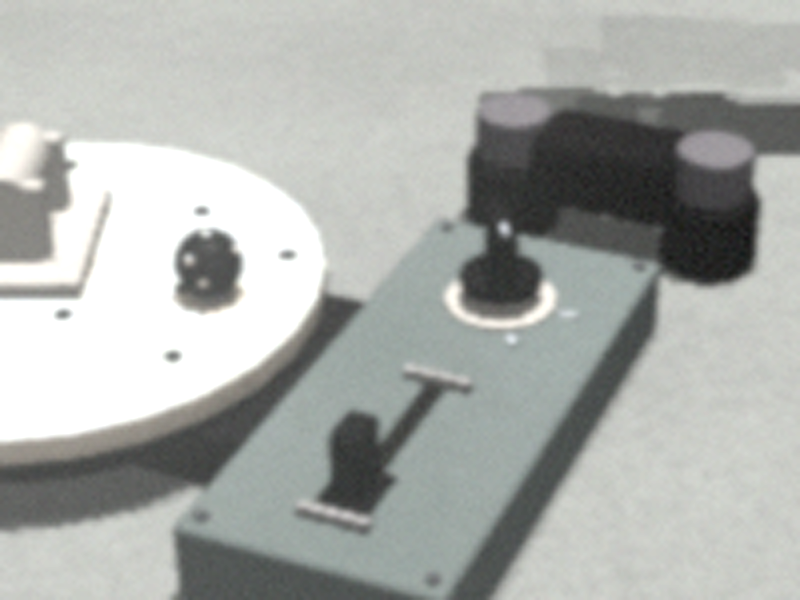

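The lock is home at its stop. The mark points to the 60° tick, at about (563,350) in the top crop and (505,228) in the side crop. I'll check knob height and angle numerically.

```bash
python3 - <<'E'
from h import *
c=np.array([[545,352],[636,340]])/4+[160,150]
K,d,e,r=cal('top')
m=np.array([[563,350]])/4+[160,150]; s=np.array([[504,228]])/4+[160,130]
for z in(.106,.096):
    p=plane('top',m,z)[0]; dl=L(p)-[0,-.09,z]; print(z,'pred side',proj('side',p),'seen',s,'mark local',dl.round(4),'angle',np.degrees(np.arctan2(dl[1],-dl[0])).round(1))
    a,b=[L(x) for x in plane('top',c,z)]; v=a-b; print('bar',np.degrees(np.arctan2(v[1],-v[0])),np.linalg.norm(v))
E
```

```text
0.106 pred side [[286.13456144 186.84493231]] seen [[286. 187.]] mark local [-0.0074  0.0119 -0.    ] angle 58.1
bar 61.540663921249596 0.04310143796810419
0.096 pred side [[285.39487195 190.52658392]] seen [[286. 187.]] mark local [-0.0058  0.0122 -0.    ] angle 64.5
bar 61.540663921249525 0.04369293780266007
```

The knob is up at z = 0.106 m and turned about 60°, so I'm handing in.

```bash
python3 -c "
from bench import manip
print(manip.hand_in())"
```

```text
the job is handed in; nothing more can be done
None
```

I've handed the job in: the lock is home at its far stop, and the knob was pressed, turned about 60° clockwise to its stop and is fully back up; the balls and scanner look unmoved, and the last clock reading was 23.3 s, before hand-in.

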